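# Put the dried chopping boards away in the board rack

### The arm

A 6-joint arm with a two-finger parallel gripper is mounted at the origin on the work surface. World frame = base frame: x ahead of the robot, y to its left, z up, the work surface at z = 0. Lengths are in mm, angles in rad, forces in N, time in s.
With the tool pointing down it reaches from about 400 to 825 mm from the base axis. Payload 7 kg.
Tool frame: the origin (TCP) lies at the very end of the fingers, on their centre line; the grasp point (between the pads) lies 19 mm behind it; z points along the fingers, y is the direction in which the jaws open and shut (so a half turn about z gives the same grasp; the last joint's range is limited). The gripper opens to 88 mm and grips with 3 to 60 N. Pads are 19 mm wide; open, the fingers measure 130 mm over their backs; the gripper's body (78 mm by 193 mm) begins 47 mm behind the grasp point.
Start: joints at [-0.872, 0.359, 0.012, 0, -1.224, -0.288], TCP at [269.528, -618.829, 226.561] pointing down, gripper open.
Joint ranges: [-3.07, 3.07], [-1.43, 2.12], [-1.02, 1.25], [-3.03, 1.67], [-3.05, -0], [-3.03, 3.03]. Speed limits (rad/s): [2.39, 2.39, 3.01, 3.14, 3.14, 3.14].

### API

Orientations are given as a unit quaternion [x, y, z, w].
In Python, from plant import bot gives the robot as it stands. Calls block until the motion is done:
- bot.move_ptp(position, orientation): joint-space move of the TCP to a pose.
- bot.line_to(position, velocity=150, ori=None): straight line of the TCP; ori=None keeps the orientation; velocity is the mean speed in mm/s.
- bot.move_joints(angles): joint-space move.
- bot.move_gripper(opening, force=None): finger opening in mm; force is the grip in N (None keeps the last); returns when the fingers have stopped.
- bot.pause(seconds).
- bot.solve_ik(position, orientation): joint angles nearest the present ones, or None.
- bot.read_state(): the state.
- bot.camera(name): name is "scene" or "top" or "wrist"; returns the picture (420x560x3 uint8, red, green, blue); there is no depth.
- bot.get_calibration(name): a dict with "fx", "fy", "cx", "cy" (pixels), "view" (4x4, takes a point from world to camera coordinates); the wrist camera has in their place "T_tool_cam" (4x4, takes a point from camera to tool coordinates, whose origin is the TCP and whose axes are the flange's). Camera axes: x right, y up, looking along -z (the intrinsics and any distortion apply to the point x, -y, -z); pixel columns grow to the right and rows downward; lengths in mm; the calibration is good to about 2 mm. A picture is of the moment at which its call begins: read the wrist's pose just before it. get_calibration takes no time and is no camera call.
A pose or a line that the arm cannot do raises bot.Unreachable and nothing moves.
- bot.close_job(): hands the job in, once; it reports no verdict.
The state is a dict: "t": time; "joint_pos": joint angles; "qvel": joint speeds; "tau": joint torques, N m; "tcp_pos": TCP position; "eef_rot": TCP orientation; "contact_force": force on the tool from outside, world axes, zero at the start; "moment": the same for the moment, N m; "width": finger opening in mm.
Only numpy, scipy, OpenCV 4.12 (cv2) and the standard library are available. Lean on these libraries where they do the work, as an engineer would, in place of code of your own. Each camera call takes 0.05 s, during which the arm holds its last target.

### The job

Put the two chopping boards from the drainer away in the wooden rack, each standing upright on its long edge: the thick board in the wide slot, the thin board in the narrow slot on the rack's other side. Slide each one fully back under the rack's deck until it meets the back panel, and let go. Leave the steel tray in the middle slot, the jars on the deck and everything else where they are.

Things in the scene. Friction and masses are not known exactly. Their poses are not given: they have to be found in the camera images.
- rack: fixed wooden rack, 250 mm long (x) x 216 wide (y) x 160 high. Origin: under it, on the counter; +x points from the open front to the 85 mm high back panel, whose inner face is at x = +112 mm. Three slots along x, floor 12 mm above the counter, between solid blocks with tops at 67 mm: wide at y = -64 mm, middle (14 mm, holds the tray) at y = 0, narrow at y = +64 mm. They start at x = -130 mm
- deck_edge (a point): middle of the lower front edge of the rack's deck, 150 mm above the counter, at x = +45 mm of the rack. The deck (10 mm thick, walls under its two ends) covers the rack from here to the back panel; in front of this edge the rack is open from above. Axes as the rack's
- wide_slot (a point): end of the 26 mm wide slot: on its centreline, on the slot's floor, at the inner face of the back panel. Axes as the rack's; the slot runs from here 242 mm towards -x
- narrow_slot (a point): the same point of the 17 mm wide slot. Axes as the rack's
- drainer: fixed white drainer, base 200 (x) x 270 (y) x 8 mm. Origin: on the counter under its centre. Two equal sloping places, about y = -65 and +65 mm, each hold one board, its long side along x, its top leaning 0.4 rad from vertical towards the drainer's -y. A low back rest reaches 46 mm up the leaning face from the board's lower edge; a lip 8 mm high stands along the lower edge on the other side
- thick_board: rectangular wooden chopping board, 190 mm long (its x) x 18 mm thick (y) x 120 mm high (z, up along the board as it leans), about 0.3 kg. Origin: its centre. Starts leaning in either place of the drainer
- thin_board: rectangular wooden chopping board, 150 mm long (its x) x 9 mm thick (y) x 99 mm high (z, up along the board as it leans), about 0.1 kg. Origin: its centre. Starts leaning in the other place of the drainer
- tray: flat steel tray, 150 x 6 x 100 mm, standing on edge in the rack's middle slot; origin at the middle of its lower edge. Leave alone
- tin: closed glass jar, 52 mm across, 75 mm high, on the rack's deck; origin under its centre. Leave alone
- shaker: spice shaker, 44 mm across, 85 mm high, on the rack's deck; origin under its centre. Leave alone
- mug: white mug, 84 mm across, 90 mm high, handle to its +y, on the counter; origin under its centre. Leave alone
- soap: soap bottle, 64 mm across, 170 mm high; origin under its centre. Leave alone
- coffee: coffee jar, 72 mm across, 110 mm high; origin under its centre. Leave alone
- salt: small glass salt shaker, 38 mm across, 70 mm high, on the counter before the robot; origin under its centre. Leave alone
Not all that is in view belongs to the job. What is shaped like the thin_board but blue is not meant.

How it is judged:
By the outcome, as a careful person would: the job done as asked, in the order asked, and still so for the second after the job is handed in, with the robot touching nothing.
It also fails if it takes over 72 s, if anything falls off the work surface, if the arm or the gripper's body presses on something with over 40 N, if the wrist force passes 120 N, or if a joint passes its speed limit or range.

## Working session

There is one attempt and no reset: what is moved stays moved. The work goes in short steps, each a Python script; the robot and the scene stay as the last script left them, time stands still between calls to the robot, and variables do not carry over. Pictures are saved under pics/ and viewed, and the job is handed in when it is done.

```bash
ls; mkdir -p pics; python3 - <<'E'
from plant import bot
import cv2, numpy as np
np.set_printoptions(precision=4,suppress=True)
for n in ("scene","top","wrist"):
    im=bot.camera(n); cv2.imwrite(f"pics/{n}0.png",im[:,:,::-1])
    c=bot.get_calibration(n); print(n,{k:(np.array(v) if not np.isscalar(v) else v) for k,v in c.items()})
s=bot.read_state(); print(s)
E
```

```text
pics
scene {'fx': 410.32813181013375, 'fy': 410.32813181013375, 'cx': 272.5845642882047, 'cy': 208.70373016912532, 'view': array([[    0.1283,     0.9917,     0.0066,  -117.1716],
       [   -0.6599,     0.0803,     0.747 ,   261.2024],
       [    0.7403,    -0.1002,     0.6648, -1658.1028],
       [    0.    ,     0.    ,     0.    ,     1.    ]])}
top {'fx': 434.1440546037521, 'fy': 434.1440546037521, 'cx': 284.1714228889444, 'cy': 204.28557739730897, 'view': array([[    0.0156,    -0.9999,    -0.006 ,    48.8763],
       [    0.998 ,     0.0152,     0.0616,  -576.0794],
       [   -0.0615,    -0.0069,     0.9981, -1340.0215],
       [    0.    ,     0.    ,     0.    ,     1.    ]])}
wrist {'fx': 342.60884215035327, 'fy': 342.60884215035327, 'cx': 278.31016724057775, 'cy': 210.24306579019895, 'T_tool_cam': array([[   0.0002,    0.9548,    0.2971,   80.2983],
       [   1.    ,    0.0001,   -0.001 ,   -1.1113],
       [  -0.0009,    0.2971,   -0.9548, -157.8268],
       [   0.    ,    0.    ,    0.    ,    1.    ]])}
{'t': 0.15, 'joint_pos': array([-0.8719,  0.3592,  0.0113, -0.0002, -1.2241, -0.2881]), 'qvel': array([ 0.0001, -0.0015,  0.0047, -0.0004,  0.0007, -0.0002]), 'tau': array([ -0.0021, -58.3274,  29.3291,   7.0011,   0.0088,  -0.0001]), 'tcp_pos': array([ 269.3781, -618.548 ,  225.8482]), 'eef_rot': array([-0.2039,  0.979 ,  0.0006, -0.0002]), 'contact_force': array([ 0.1466, -0.8811, -0.4234]), 'moment': array([-0.0012, -0.011 , -0.0897]), 'width': 87.91524738507376}
```

View pics/scene0.png

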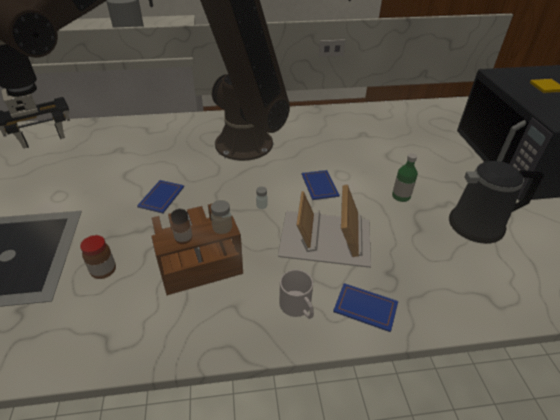

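View pics/top0.png

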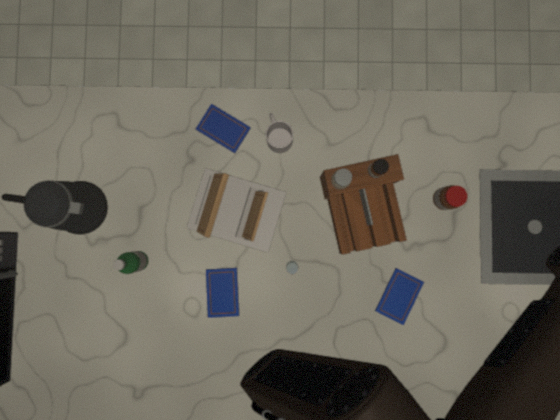

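View pics/wrist0.png

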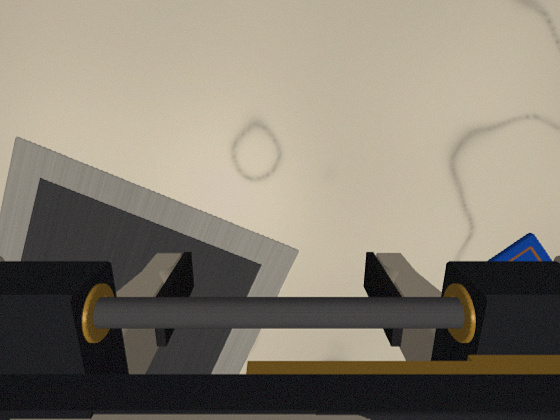

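```bash
python3 - <<'E'
import cv2
t=cv2.imread('pics/top0.png'); cv2.imwrite('pics/topz.png',cv2.resize(t[120:270,170:430],None,fx=3,fy=3,interpolation=cv2.INTER_CUBIC))
t=cv2.imread('pics/scene0.png'); cv2.imwrite('pics/scz.png',cv2.resize(t[160:320,140:400],None,fx=3,fy=3,interpolation=cv2.INTER_CUBIC))
E
```

```text
(no output)
```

View pics/topz.png

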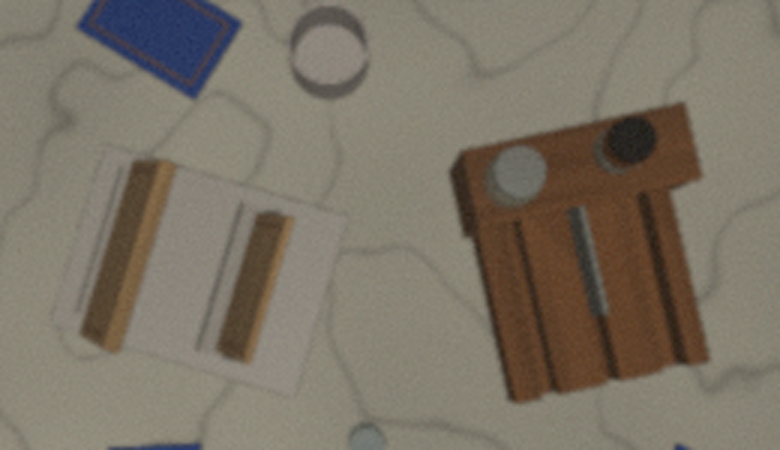

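View pics/scz.png

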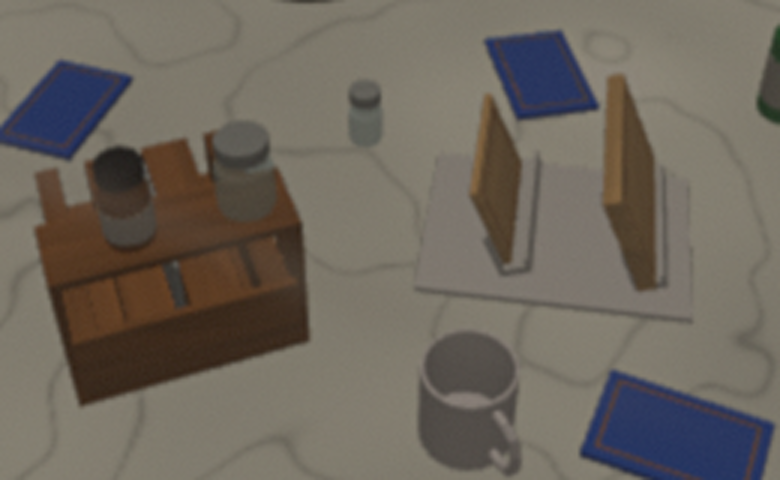

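```bash
cat > h.py <<'E'
import numpy as np, cv2
from scipy.optimize import least_squares
from scipy.spatial.transform import Rotation as R
np.set_printoptions(precision=3,suppress=True)
def proj_view(c,V,P):
    P=np.atleast_2d(P); q=P@V[:3,:3].T+V[:3,3]
    return np.c_[c['cx']+c['fx']*q[:,0]/-q[:,2], c['cy']+c['fy']*(-q[:,1])/-q[:,2]]
def wrist_view(c,pos,quat):
    T=np.eye(4);T[:3,:3]=R.from_quat(quat).as_matrix();T[:3,3]=pos
    return np.linalg.inv(T@np.array(c['T_tool_cam']))
def ray(c,V,uv,z):
    d=np.array([(uv[0]-c['cx'])/c['fx'],-(uv[1]-c['cy'])/c['fy'],-1.])
    Rm=V[:3,:3];o=-Rm.T@V[:3,3];d=Rm.T@d
    return o+d*(z-o[2])/d[2]
def loc(p,P):
    P=np.atleast_2d(P).astype(float);c,s=np.cos(p[2]),np.sin(p[2])
    return np.c_[p[0]+c*P[:,0]-s*P[:,1],p[1]+s*P[:,0]+c*P[:,1],P[:,2]]
E
python3 - <<'E'
from h import *
from plant import bot
for k in ("top",):
    c=bot.get_calibration(k);print(c.keys());V=np.array(c['view'])
    z3=lambda u,v:(170+u/3,120+v/3)
    for n,u,v,z in [("deckBL",463,152,160),("BR",686,103,160),("FR",702,177,160),("FL",473,222,160),("frontL",513,402,67),("frontR",709,360,67),
      ("drBL",105,145,8),("drBR",348,213,8),("drFR",293,396,8),("drFL",53,312,8),
      ("thick top F",118,352,125),("thick top B",172,162,125),("thin F",248,361,105),("thin B",293,216,105),
      ("trayF",600,318,112),("mug",328,55,90),("salt",366,437,70),("shaker/jar L",520,172,235),("jar R",633,140,245),("soap",0,0,0)]:
        print(n,ray(c,V,z3(u,v),z))
    print("coffee/soap",ray(c,V,(454,196),110),ray(c,V,(130,262),170))
E
```

```text
dict_keys(['fx', 'fy', 'cx', 'cy', 'view'])
deckBL [662.92  -54.693 160.   ]
BR [ 712.292 -263.379  160.   ]
FR [ 642.676 -278.271  160.   ]
FL [597.235 -64.678 160.   ]
frontL [ 425.857 -114.887   67.   ]
frontR [ 470.666 -310.025   67.   ]
drBL [686.237 310.548   8.   ]
drBR [617.968  52.681   8.   ]
drFR [425.466 107.127   8.   ]
drFL [509.123 360.407   8.   ]
thick top F [470.38  270.282 125.   ]
thick top B [654.006 222.906 125.   ]
thin F [463.302 147.258 105.   ]
thin B [605.252 106.086 105.   ]
trayF [ 510.198 -192.632  112.   ]
mug [768.122  74.768  90.   ]
salt [389.088  31.18   70.   ]
shaker/jar L [635.396 -98.525 235.   ]
jar R [ 663.638 -195.412  245.   ]
soap [842.048 428.831   0.   ]
coffee/soap [ 601.271 -437.001  110.   ] [399.851 479.666 170.   ]
```

```bash
cat >> h.py <<'E'
def quat_down(yaw,tilt=0.):
    # tool x = -(cos,sin) of yaw ; z down; then tilt about object's x axis
    c,s=np.cos(yaw),np.sin(yaw)
    M=np.c_[[-c,-s,0],[-s,c,0],[0,0,-1.]]
    return (R.from_rotvec(tilt*np.array([c,s,0]))*R.from_matrix(M)).as_quat()
E
python3 - <<'E'
from h import *
from plant import bot
import json
def shot(n):
    s=bot.read_state(); im=bot.camera("wrist"); cv2.imwrite(f"pics/{n}.png",im[:,:,::-1])
    json.dump([list(s['tcp_pos']),list(s['eef_rot'])],open(f"pics/{n}.json","w")); print(n,s['t'],s['tcp_pos'],s['eef_rot'],s['contact_force'])
try:
    print(bot.solve_ik([650,-190,330],quat_down(.23)),bot.solve_ik([620,210,330],quat_down(-.26)))
    bot.move_ptp([650,-190,330],quat_down(.23)); bot.pause(.3); shot("w1")
    bot.move_ptp([620,210,300],quat_down(-.26)); bot.pause(.3); shot("w2")
except bot.Unreachable as e: print("unr",e)
E
```

```text
[ 0.003  0.321  0.188  0.    -1.438 -1.344] [ 0.624  0.282  0.133  0.    -1.422 -2.455]
w1 2.5417 [ 649.843 -190.476  329.897] [-0.114  0.993  0.    -0.   ] [0.147 0.02  0.114]
w2 4.3833 [620.22  209.324 300.012] [ 0.13   0.992 -0.    -0.   ] [ 0.048 -0.971  0.58 ]
```

View pics/w1.png

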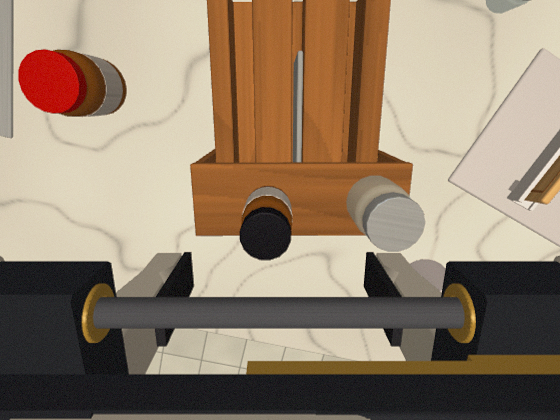

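View pics/w2.png

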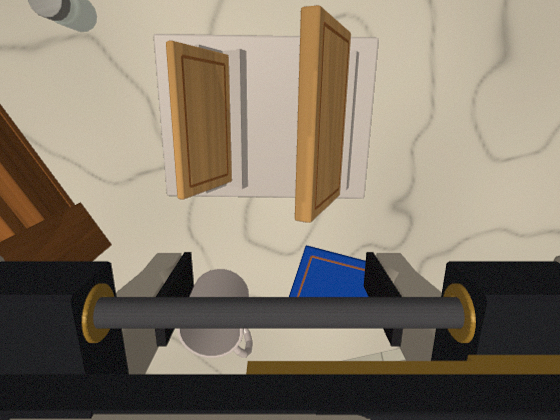

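```bash
python3 - <<'E'
import cv2
t=cv2.imread('pics/w1.png'); cv2.imwrite('pics/w1z.png',cv2.resize(t[0:250,180:425],None,fx=2.4,fy=2.4,interpolation=cv2.INTER_CUBIC))
t=cv2.imread('pics/w2.png'); cv2.imwrite('pics/w2z.png',cv2.resize(t[0:230,145:390],None,fx=2.4,fy=2.4,interpolation=cv2.INTER_CUBIC))
E
```

```text
(no output)
```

View pics/w1z.png

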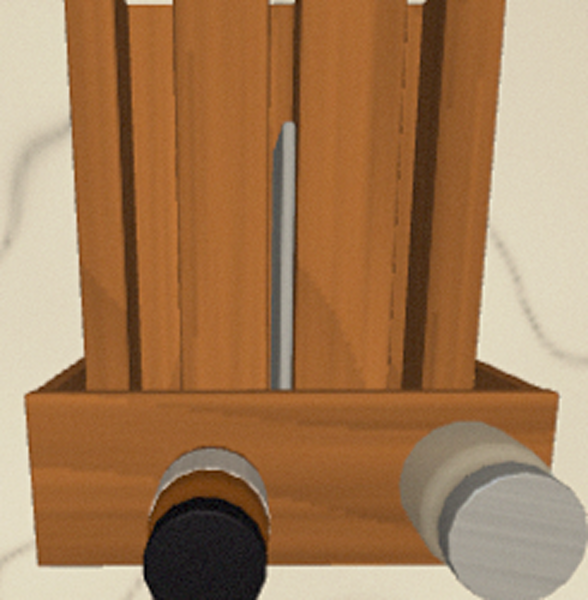

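View pics/w2z.png

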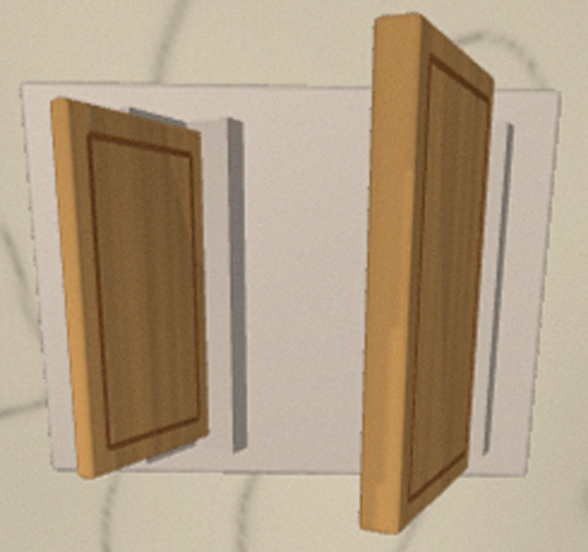

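```bash
cat > fit.py <<'E'
from h import *
from plant import bot
import json
cw=bot.get_calibration("wrist")
def wv(n):
    p,q=json.load(open(f"pics/{n}.json")); return wrist_view(cw,p,q)
def line_res(c,V,p3,d3,uvs):
    # signed px distance of uvs to projected line of p3,p3+d3
    a,b=proj_view(c,V,np.array([p3,d3])); n=np.array([-(b-a)[1],(b-a)[0]]);n/=np.linalg.norm(n)
    return (np.array(uvs)-a)@n
def cr(ox,oy,s): return lambda u,v:(ox+u/s,oy+v/s)
E
cat > fitrack.py <<'E'
from fit import *
V=wv("w1");z=cr(180,0,2.4)
pts=[((45,-108,160),(28,395)),((45,108,160),(557,393)),((125,-108,160),(40,565))]
lines=[("w left top",-77,67,(122,0),(128,390)),("w left floor",-77,12,(128,5),(141,390)),("w right top",-51,67,(172,0),(180,390)),
("m l",-7,67,(271,20),(269,390)),("m r",7,67,(300,20),(295,390)),
("n r top",72.5,67,(445,0),(425,390)),("n r floor",72.5,12,(426,5),(403,390)),("n l",55.5,67,(408,0),(390,390))]
def res(p,full=False):
    r=[];lab=[]
    for P,uv in pts:
        r+=list(proj_view(cw,V,loc(p,P))[0]-np.array(z(*uv)));lab+=[P,P]
    for n,y,h,a,b in lines:
        L=loc(p,[(-120,y,h),(40,y,h)])
        r+=list(line_res(cw,V,L[0],L[1],[z(*a),z(*b)]));lab+=[n,n]
    return (r,lab) if full else r
s=least_squares(res,[570,-185,.23],loss='soft_l1')
print(s.x,[f"{l}:{v:.1f}" for v,l in zip(*res(s.x,True))])
print("floorfront",(proj_view(cw,V,loc(s.x,[(-130,-64,12),(-130,64,12)]))-[180,0])*2.4)
cv=bot.get_calibration("top")
print("top px",(proj_view(cv,np.array(cv['view']),loc(s.x,[(125,108,160),(125,-108,160),(45,-108,160),(45,108,160)]))-[170,120])*3)
for n,uv,zz in [("jarL",(205,550),245),("tray",(288,125),112)]: print(n,ray(cw,V,z(*uv),zz))
E
python3 fitrack.py
```

```text
[ 576.809 -184.157    0.233] ['(45, -108, 160):-1.5', '(45, -108, 160):-0.4', '(45, 108, 160):2.8', '(45, 108, 160):-0.3', '(125, -108, 160):-0.3', '(125, -108, 160):6.0', 'w left top:-2.9', 'w left top:1.3', 'w left floor:0.4', 'w left floor:0.9', 'w right top:0.4', 'w right top:0.8', 'm l:-0.2', 'm l:-0.6', 'm r:0.6', 'm r:-0.1', 'n r top:0.9', 'n r top:-1.1', 'n r floor:-1.5', 'n r floor:-1.0', 'n l:0.6', 'n l:-0.3']
floorfront [[154.485   3.173]
 [405.781   2.287]]
top px [[458.344 140.713]
 [682.808  91.276]
 [702.623 173.988]
 [477.279 223.734]]
jarL [ 662.491 -197.96   245.   ]
tray [ 518.944 -198.979  112.   ]
```

```bash
cat > ov.py <<'E'
from fit import *
V=wv("w1")
p=[576.8,-184.2,.233]
im=cv2.imread('pics/w1.png')[0:170,200:400]
S=4
im=cv2.resize(im,None,fx=S,fy=S,interpolation=cv2.INTER_CUBIC)
def L(a,b,col):
    u=(proj_view(cw,V,loc(p,[a,b]))-[200,0]+.5)*S
    cv2.line(im,tuple(int(round(x)) for x in u[0]),tuple(int(round(x)) for x in u[1]),col,1,cv2.LINE_AA)
for y in (-77,-51,-7,7,55.5,72.5):
    L((-130,y,67),(45,y,67),(255,255,0)); L((-130,y,12),(45,y,12),(0,255,0))
L((45,-108,160),(45,108,160),(255,0,255)); L((45,-108,150),(45,108,150),(255,0,255));L((-130,-100,12),(-130,100,12),(0,255,0))
cv2.imwrite('pics/ov1.png',im[:600,:800])
E
python3 ov.py
```

```text
(no output)
```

View pics/ov1.png

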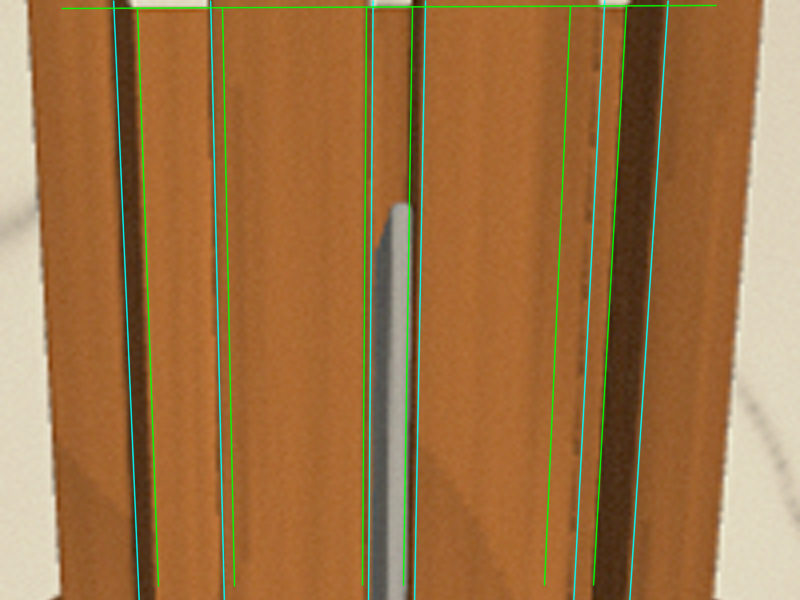

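```bash
cat > fitb.py <<'E'
from fit import *
V=wv("w2");z=cr(145,0,2.4)
D={"thick":(95,9,60,[(375,18),(422,14),(361,527),(402,532),(493,78),(468,468)],[550,270,62,-.26]),
   "thin":(75,4.5,49.5,[(52,98),(70,100),(78,476),(94,478),(200,128),(208,436)],[540,140,52,-.26])}
sg=[(-1,-1,1),(-1,1,1),(1,-1,1),(1,1,1),(-1,1,-1),(1,1,-1)]
def pts(p,a,b,h,lean=.4):
    Rm=R.from_euler('Z',p[3])*R.from_euler('X',lean)
    return Rm.apply(np.array(sg)*[a,b,h])+p[:3]
for n,(a,b,h,uv,g) in D.items():
    uv=np.array([z(*u) for u in uv])
    for mode in ("free z","fixed z","free lean"):
        zc=8+h*np.cos(.4)+b*np.sin(.4)
        if mode=="free z": f=lambda p:(proj_view(cw,V,pts(p,a,b,h))-uv).ravel(); g0=g
        elif mode=="fixed z": f=lambda p:(proj_view(cw,V,pts([p[0],p[1],zc,p[2]],a,b,h))-uv).ravel(); g0=[g[0],g[1],g[3]]
        else: f=lambda p:(proj_view(cw,V,pts(p,a,b,h,p[4]))-uv).ravel(); g0=g+[.4]
        s=least_squares(f,g0,loss='soft_l1'); print(n,mode,zc,s.x,"\n",f(s.x).reshape(-1,2).round(1).tolist())
c=[ray(cw,V,z(*u),8)[:2] for u in [(22,83),(560,92),(526,475),(53,470)]]
print("drainer",c,np.mean(c,0))
E
python3 fitb.py
```

```text
thick free z 66.76842472095096 [572.681 273.215  77.22   -0.27 ] 
 [[-0.5, 0.2], [0.4, -0.2], [-0.0, -0.0], [-0.1, 0.3], [0.1, 0.2], [0.1, -0.7]]
thick fixed z 66.76842472095096 [571.481 274.629  -0.271] 
 [[0.1, 1.4], [0.4, 1.1], [0.4, -4.7], [-0.1, -4.5], [-0.6, 0.5], [-0.5, -3.7]]
thick free lean 66.76842472095096 [572.672 273.182  77.231  -0.27    0.399] 
 [[-0.5, 0.2], [0.5, -0.2], [-0.0, -0.0], [-0.1, 0.3], [0.1, 0.2], [0.0, -0.7]]
thin free z 55.34490174353174 [541.683 145.429  65.6    -0.28 ] 
 [[-0.6, 0.5], [-0.2, -0.8], [-0.3, -0.2], [0.0, 0.0], [1.3, 1.9], [0.6, -0.6]]
thin fixed z 55.34490174353174 [540.524 143.069  -0.278] 
 [[-0.2, 1.8], [-0.0, 0.5], [0.1, -3.1], [0.2, -2.9], [0.1, 2.6], [-0.2, -2.7]]
thin free lean 55.34490174353174 [541.536 145.17   66.192  -0.279   0.382] 
 [[-0.4, 0.2], [0.1, -1.1], [-0.1, 0.0], [0.4, 0.2], [0.3, 1.8], [-0.2, -0.6]]
drainer [array([429.407, 107.654]), array([501.882, 363.828]), array([691.273, 310.967]), array([619.375,  53.136])] [560.484 208.896]
```

```bash
cat > plan.py <<'E'
from h import *
RACK=np.array([576.8,-184.2,.233]); DY=-.272
Q_R=quat_down(RACK[2]); Q_B=quat_down(DY,.4)
RB=R.from_euler('Z',DY)*R.from_euler('X',.4)
THICK=np.array([572.7,273.2,77.2]); THIN=np.array([541.6,145.3,65.8])
def bp(c,off): return c+RB.apply(off)
def rk(x,y,z): return loc(RACK,(x,y,z))[0]
E
python3 - <<'E'
from plan import *
from plant import bot
for n,c,o,ys,x0,x1,zf in [("thick",THICK,np.array([-40,0,19.]),-64,-102,-23,91),("thin",THIN,np.array([-55,0,14.5]),64,-97,-18,76)]:
    for l,P,Q in [("pre",bp(c,o+[0,0,100]),Q_B),("grasp",bp(c,o),Q_B),("via",[460,40,235],quat_down(0)),("above",rk(x0,ys,235),Q_R),("down",rk(x0,ys,zf),Q_R),("in",rk(x1,ys,zf),Q_R)]:
        print(n,l,np.array(P),bot.solve_ik(P,Q))
E
```

```text
thick pre [521.721 239.309 186.806] [ 0.574  0.115 -0.335 -0.352 -0.845 -2.218]
thick grasp [532.183 276.819  94.7  ] [ 0.619  0.257 -0.381 -0.412 -0.657 -2.168]
thick via [460  40 235] [ 0.515 -0.007 -0.423  0.    -1.155 -2.086]
thick above [ 492.334 -270.022  235.   ] [-0.153  0.167 -0.229  0.    -1.174 -1.185]
thick down [ 492.334 -270.022   91.   ] [-0.153  0.301 -0.416  0.    -0.854 -1.185]
thick in [ 569.199 -251.781   91.   ] [-0.103  0.388 -0.278  0.    -0.904 -1.235]
thin pre [476.643 117.127 171.261] [ 0.356  0.04  -0.434 -0.415 -0.897 -1.97 ]
thin grasp [487.105 154.637  79.155] [ 0.416  0.187 -0.495 -0.493 -0.689 -1.905]
thin via [460  40 235] [ 0.515 -0.007 -0.423  0.    -1.155 -2.086]
thin above [ 467.644 -144.326  235.   ] [ 0.103  0.043 -0.372  0.    -1.156 -1.441]
thin down [ 467.644 -144.326   76.   ] [ 0.103  0.213 -0.587  0.    -0.77  -1.441]
thin in [ 544.509 -126.086   76.   ] [ 0.123  0.315 -0.437  0.    -0.819 -1.461]
```

```bash
cat > act.py <<'E'
from plan import *
from plant import bot
import json
def shot(n,cam="wrist"):
    s=bot.read_state(); im=bot.camera(cam); cv2.imwrite(f"pics/{n}.png",im[:,:,::-1])
    json.dump([list(s['tcp_pos']),list(s['eef_rot'])],open(f"pics/{n}.json","w"))
def st(l=""):
    s=bot.read_state(); print(l,"t%.1f"%s['t'],s['tcp_pos'],"F",s['contact_force'],"w%.1f"%s['width']); return s
E
python3 - <<'E'
from act import *
o=np.array([-40,0,19.])
bot.move_gripper(55,50)
bot.move_ptp(bp(THICK,o+[0,0,100]),Q_B); st("pre"); shot("w3")
bot.line_to(bp(THICK,o+[0,0,45]),120); st(); shot("w4")
E
```

```text
pre t5.9 [521.939 239.024 187.509] F [1.156 0.345 0.508] w55.0
 t6.5 [527.858 260.21  136.233] F [ 0.261 -0.43   0.272] w55.1
```

View pics/w4.png

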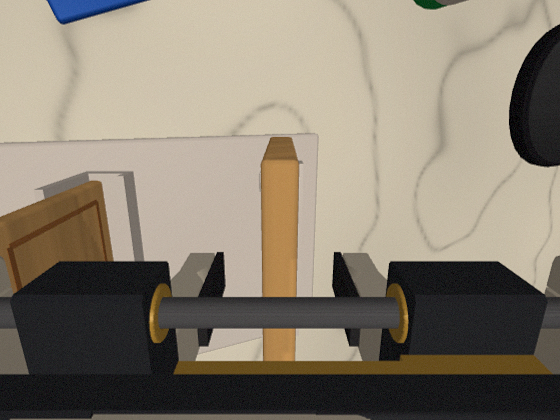

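```bash
python3 - <<'E'
from act import *
o=np.array([-40,0,19.])
bot.line_to(bp(THICK,o),100); st("at")
bot.move_gripper(10,55); st("closed")
bot.line_to(bp(THICK,o+[0,0,90]),120); st("lift"); 
bot.line_to(bp(THICK,o+[0,0,90])+[-15,0,65],150); bot.pause(.2);st("up"); shot("w5"); shot("s5","scene")
E
```

```text
at t7.2 [532.296 276.819  94.72 ] F [-0.275  0.005  0.413] w55.0
closed t7.9 [532.811 277.747  95.348] F [0.446 5.449 1.149] w17.4
lift t8.8 [522.182 242.845 176.384] F [ 0.35   0.247 -2.023] w17.8
up t9.6 [507.383 242.793 241.079] F [-0.301 -0.546 -2.733] w17.9
```

View pics/w5.png

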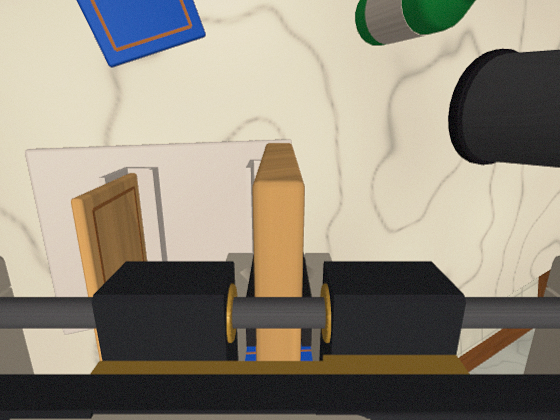

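View pics/s5.png

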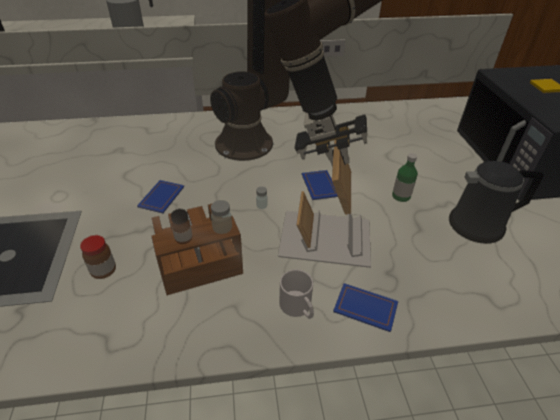

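```bash
cat > tl.py <<'E'
from h import *
from plant import bot
def tproj(P):
    c=bot.get_calibration("wrist"); return proj_view(c,np.linalg.inv(np.array(c['T_tool_cam'])),np.atleast_2d(P).astype(float))
E
python3 - <<'E'
from tl import *
print(tproj([(55,-9,-41),(55,9,-41),(55,-9,79),(55,9,79)]))
print(tproj([(56,-9,-41),(55,9,-42),(55,-9,80)]))
E
```

```text
[[254.269 178.15 ]
 [306.02  178.142]
 [265.877 141.757]
 [292.257 141.756]]
[[254.209 175.317]
 [306.247 178.742]
 [265.926 141.603]]
```

```bash
python3 - <<'E'
from act import *
bot.line_to([470,60,240],300,ori=quat_down(0.)); st("via")
bot.line_to(rk(-104,-64,235),300,ori=Q_R); st("above")
bot.line_to(rk(-104,-64,165),150); bot.pause(.2); st("hover"); shot("w6"); shot("t6","top"); shot("s6","scene")
t=cv2.imread('pics/t6.png');cv2.imwrite('pics/t6z.png',cv2.resize(t[130:290,300:440],None,fx=4,fy=3.75,interpolation=cv2.INTER_CUBIC))
E
```

```text
via t10.4 [470.381  60.891 240.074] F [-0.563  0.082 -2.772] w17.7
above t11.7 [ 490.469 -269.701  234.96 ] F [-0.341 -0.234 -2.363] w17.9
hover t12.5 [ 491.127 -270.53   166.217] F [-0.502 -0.309 -2.745] w17.8
```

View pics/w6.png

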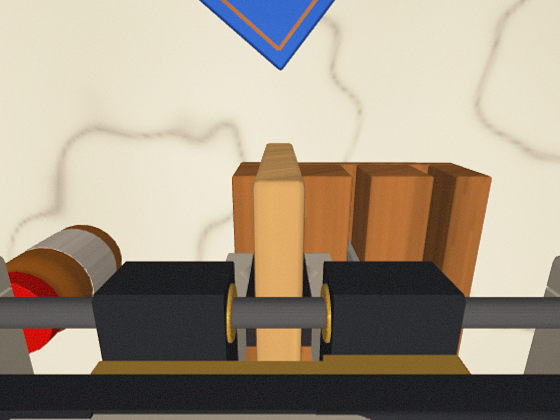

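View pics/t6z.png

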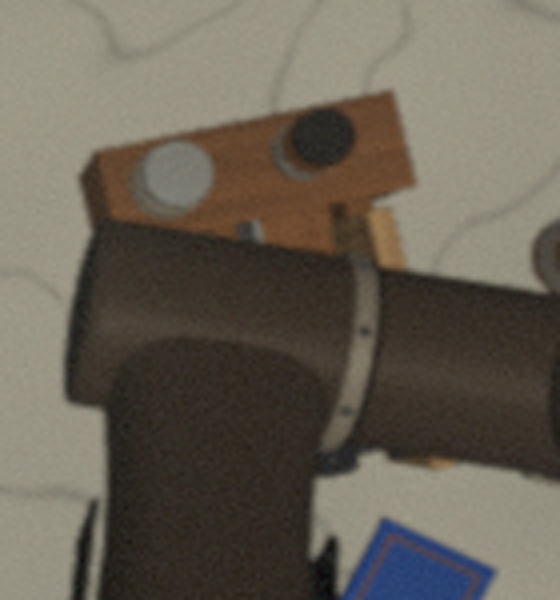

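View pics/s6.png

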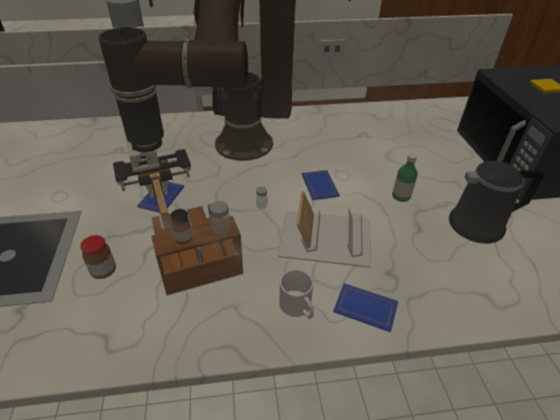

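```bash
cat > ov2.py <<'E'
from fit import *
import sys
n=sys.argv[1]; x0,y0,x1,y1=map(int,sys.argv[2:6]); S=float(sys.argv[6]); out=sys.argv[7]
p=[576.8,-184.2,.233]
V=wv(n)
im=cv2.resize(cv2.imread(f'pics/{n}.png')[y0:y1,x0:x1],None,fx=S,fy=S,interpolation=cv2.INTER_CUBIC)
def L(a,b,col):
    u=(proj_view(cw,V,loc(p,[a,b]))-[x0,y0]+.5)*S
    cv2.line(im,tuple(int(round(x)) for x in u[0]),tuple(int(round(x)) for x in u[1]),col,1,cv2.LINE_AA)
for y in (-77,-51,-7,7,55.5,72.5):
    L((-130,y,67),(45,y,67),(255,255,0)); L((-130,y,12),(45,y,12),(0,255,0)); L((-130,y,12),(-130,y,67),(255,0,0))
cv2.imwrite(f'pics/{out}.png',im)
E
python3 ov2.py w6 220 130 500 270 2.8 ov6
```

```text
(no output)
```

View pics/ov6.png

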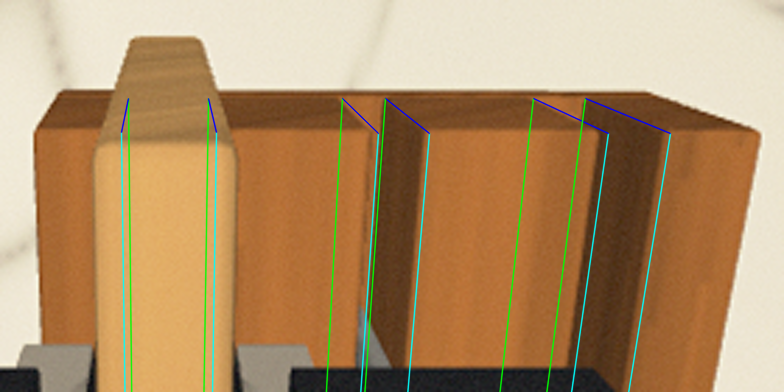

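```bash
python3 - <<'E'
import cv2
t=cv2.imread('pics/w6.png'); cv2.imwrite('pics/w6z.png',cv2.resize(t[150:270,330:500],None,fx=4.7,fy=4.7,interpolation=cv2.INTER_CUBIC))
cv2.imwrite('pics/w6y.png',cv2.resize(t[130:250,225:345],None,fx=5,fy=5,interpolation=cv2.INTER_CUBIC))
E
```

```text
(no output)
```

View pics/w6z.png

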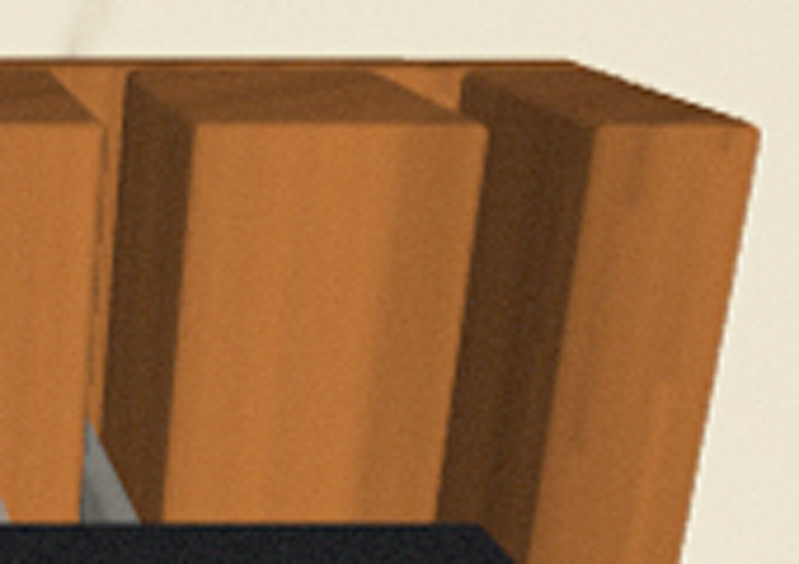

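View pics/w6y.png

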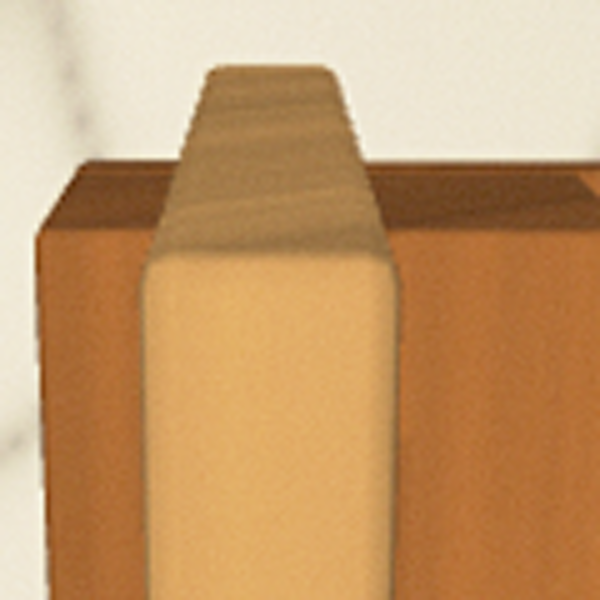

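```bash
cat > joint.py <<'E'
from fit import *
T0=np.array(cw['T_tool_cam'])
def Vn(n,q):
    p,qq=json.load(open(f"pics/{n}.json"));T=np.eye(4);T[:3,:3]=R.from_quat(qq).as_matrix();T[:3,3]=p
    Tc=T0.copy();Tc[:3,:3]=R.from_rotvec(q[3:6]).as_matrix()@T0[:3,:3];Tc[:3,3]+=q[:3]
    return np.linalg.inv(T@Tc)
z1=cr(180,0,2.4);z6=cr(330,150,4.7);z6y=cr(225,130,5)
l1=[(-77,67,(124,0),(130,390)),(-77,12,(131,5),(143,390)),(-51,67,(172,0),(180,390)),(-7,67,(271,20),(269,390)),(7,67,(298,20),(295,390)),
(72.5,67,(442,0),(424,390)),(72.5,12,(426,5),(403,390)),(55.5,67,(405,0),(388,390))]
l6=[(7,67,(197,130),(163,520)),(55.5,67,(487,135),(437,520)),(72.5,67,(600,135),(527,560)),(7,12,(128,80),(104,520)),(-7,67,(105,130),(82,500))]
c6=[((-130,-7,67),(105,122)),((-130,7,67),(197,122)),((-130,55.5,67),(487,124)),((-130,72.5,67),(600,126)),((-130,7,12),(128,68)),((-130,72.5,12),(463,72))]
def res(v,full=False):
    p=v[:3];q=v[3:9];r=[];lab=[]
    V1=Vn("w1",q);V6=Vn("w6",q)
    for y,h,a,b in l1:
        L=loc(p,[(-120,y,h),(40,y,h)]);r+=list(line_res(cw,V1,L[0],L[1],[z1(*a),z1(*b)]));lab+=[f"1 {y},{h}"]*2
    for P,uv in [((45,0,160),(290,393))]:
        r.append(proj_view(cw,V1,loc(p,P))[0][1]-z1(*uv)[1]);lab.append("deck")
    for y,h,a,b in l6:
        L=loc(p,[(-120,y,h),(40,y,h)]);r+=list(line_res(cw,V6,L[0],L[1],[z6(*a),z6(*b)]));lab+=[f"6 {y},{h}"]*2
    for P,uv in c6:
        r+=list(proj_view(cw,V6,loc(p,P))[0]-np.array(z6(*uv)));lab+=[f"c6 {P}"]*2
    # board in tool, allow 1 mm / pitch slack through weights: columns only
    Tc=T0.copy();Tc[:3,:3]=R.from_rotvec(q[3:6]).as_matrix()@T0[:3,:3];Tc[:3,3]+=q[:3]
    b=proj_view(cw,np.linalg.inv(Tc),np.array([(55,-9,-41),(55,9,-41),(55,-9,79),(55,9,79.)]))
    r+=[b[0,0]-253.6,b[1,0]-304.4,b[2,0]-267,b[3,0]-292];lab+=["b"]*4
    if full:return r,lab
    return r+list(q[:3]/2*.7)+list(q[3:]/.008*.7)
s=least_squares(res,[576.8,-184.2,.233]+[0]*6,loss='soft_l1')
if __name__=="__main__":
    print(s.x); r,l=res(s.x,True); print([f"{a}:{b:.1f}" for a,b in zip(l,r)])
    J=np.linalg.inv(s.jac.T@s.jac); print("sd",np.sqrt(np.diag(J))[:3])
E
python3 joint.py
```

```text
[ 575.826 -186.559    0.227    0.178    1.796   -2.109    0.008    0.005
    0.005]
['1 -77,67:-3.3', '1 -77,67:0.6', '1 -77,12:-0.1', '1 -77,12:0.5', '1 -51,67:0.6', '1 -51,67:0.7', '1 -7,67:-0.3', '1 -7,67:-0.8', '1 7,67:1.3', '1 7,67:-0.3', '1 72.5,67:1.8', '1 72.5,67:-1.0', '1 72.5,12:-1.5', '1 72.5,12:-0.9', '1 55.5,67:1.5', '1 55.5,67:0.2', 'deck:0.4', '6 7,67:-0.6', '6 7,67:-0.2', '6 55.5,67:1.1', '6 55.5,67:0.4', '6 72.5,67:-0.7', '6 72.5,67:0.6', '6 7,12:-1.0', '6 7,12:-2.4', '6 -7,67:0.7', '6 -7,67:0.4', 'c6 (-130, -7, 67):0.8', 'c6 (-130, -7, 67):0.2', 'c6 (-130, 7, 67):-0.4', 'c6 (-130, 7, 67):0.3', 'c6 (-130, 55.5, 67):1.4', 'c6 (-130, 55.5, 67):0.1', 'c6 (-130, 72.5, 67):-0.3', 'c6 (-130, 72.5, 67):-0.3', 'c6 (-130, 7, 12):-0.8', 'c6 (-130, 7, 12):-0.1', 'c6 (-130, 72.5, 12):-0.6', 'c6 (-130, 72.5, 12):-0.8', 'b:-0.1', 'b:-0.0', 'b:-0.2', 'b:0.9']
sd [3.702 1.445 0.006]
```

```bash
sed -i 's/^RACK=.*/RACK=np.array([575.8,-186.5,.228])/' plan.py; python3 - <<'E'
from act import *
x,y=-106,-64
bot.line_to(rk(x,y,165),100,ori=Q_R); st("hover")
bot.line_to(rk(x,y,149),100); s0=st("70"); f0=s0['contact_force']
z=149
while z>112:
    z-=4; bot.line_to(rk(x,y,z),60); s=st(z)
    if np.linalg.norm(s['contact_force']-f0)>8: print("contact"); break
E
```

```text
Traceback (most recent call last):
  File "act.py", line 1, in <module>
    from plan import *
  File "plan.py", line 3, in <module>
    Q_R=quat_down(RACK[2]); Q_B=quat_down(DY,.4)
                                          ^^
NameError: name 'DY' is not defined
```

```bash
sed -i 's/^RACK=.*/&; DY=-.272/' plan.py; python3 - <<'E'
from act import *
x,y=-106,-64
bot.line_to(rk(x,y,165),100,ori=Q_R); st("hover")
bot.line_to(rk(x,y,149),100); s0=st("70"); f0=s0['contact_force']
z=149
while z>112:
    z-=4; bot.line_to(rk(x,y,z),60); s=st(z)
    if np.linalg.norm(s['contact_force']-f0)>8: print("contact"); break
E
```

```text
hover t12.9 [ 486.731 -272.988  165.082] F [-0.548  1.    -2.936] w17.3
70 t13.2 [ 486.432 -272.717  148.359] F [ 0.505 -1.388 -2.54 ] w17.9
145 t13.4 [ 487.008 -272.788  144.995] F [ 0.004  0.984 -3.058] w17.9
141 t13.7 [ 486.831 -272.739  140.777] F [ 0.272 -0.36  -2.365] w17.7
137 t13.9 [ 486.769 -272.736  136.66 ] F [ 0.528  0.186 -2.6  ] w18.0
133 t14.2 [ 486.757 -272.749  132.65 ] F [ 0.223 -0.456 -2.523] w17.4
129 t14.4 [ 486.747 -272.752  128.644] F [ 0.157  0.023 -3.182] w17.7
125 t14.7 [ 486.766 -272.731  124.654] F [ 0.307 -0.319 -2.278] w18.1
121 t14.9 [ 486.748 -272.733  120.661] F [ 0.015  0.429 -2.527] w18.1
117 t15.2 [ 486.789 -272.772  116.684] F [-0.009  0.189 -3.486] w18.1
113 t15.4 [ 486.772 -272.729  112.674] F [-0.433  0.498 -2.866] w17.8
109 t15.7 [ 486.773 -272.763  108.676] F [-0.645 -0.317 -3.378] w18.0
```

```bash
python3 - <<'E'
from act import *
x=-106;z=109
f0=bot.read_state()['contact_force']
n=np.array([-np.sin(RACK[2]),np.cos(RACK[2]),0])
for sg in (1,-1):
    for k in range(1,8):
        bot.line_to(rk(x,-64+sg*k,z),50); s=bot.read_state(); f=(s['contact_force']-f0)@n
        print(sg*k,"%.1f"%f,"%.2f"%((s['tcp_pos']-rk(x,-64,z))@n),"Mz %.2f"%s['moment'][2])
        if abs(f)>4: break
    bot.line_to(rk(x,-64,z),60)
E
```

```text
1 0.0 1.02 Mz 0.01
2 -0.5 2.04 Mz -0.02
3 -0.0 3.04 Mz -0.00
4 0.0 4.06 Mz -0.04
5 -2.9 4.70 Mz 0.02
6 -7.9 4.91 Mz 0.13
-1 0.3 -0.86 Mz 0.07
-2 0.6 -1.98 Mz 0.03
-3 0.7 -2.97 Mz 0.07
-4 4.6 -3.45 Mz 0.25
```

```bash
sed -i 's/-186.5,/-186.0,/' plan.py; python3 - <<'E'
from act import *
x=-106;y=-64
f0=bot.read_state()['contact_force']
z=109
bot.line_to(rk(x,y,97),60)
z=97
while z>86:
    z-=1.5; bot.line_to(rk(x,y,z),40); s=bot.read_state(); f=(s['contact_force']-f0)
    print(z,"%.1f"%f[2],"%.2f"%s['tcp_pos'][2])
    if f[2]>4: break
z=s['tcp_pos'][2]+1.0; print("slide z",z)
bot.line_to(rk(x,y,z),40); st()
d=np.array([np.cos(RACK[2]),np.sin(RACK[2]),0]);n=np.array([-d[1],d[0],0]);f0=bot.read_state()['contact_force']
while x<-40:
    x+=11; bot.line_to(rk(x,y,z),80); s=bot.read_state(); f=s['contact_force']-f0
    print(x,"fx %.1f fy %.1f fz %.1f"%(f@d,f@n,f[2]),"w%.1f"%s['width'],"Mz%.2f"%s['moment'][2])
    if np.linalg.norm(f)>12: break
st()
E
```

```text
95.5 -1.0 95.52
94.0 -0.9 93.99
92.5 -1.0 92.39
91.0 0.5 90.86
89.5 0.3 89.41
88.0 -1.6 87.88
86.5 -0.3 86.38
85.0 7.3 85.66
slide z 86.6625684235191
 t21.3 [ 486.965 -272.206   86.464] F [-0.157  0.806 -2.877] w18.1
-95 fx -0.6 fy -1.0 fz 0.4 w17.5 Mz0.01
-84 fx -0.5 fy -0.9 fz -0.3 w17.3 Mz0.03
-73 fx 0.6 fy -1.2 fz -0.0 w17.6 Mz-0.02
-62 fx 0.1 fy -0.5 fz -0.0 w17.7 Mz-0.03
-51 fx -0.3 fy 0.1 fz 0.9 w17.9 Mz0.07
-40 fx 0.2 fy -0.7 fz -0.5 w17.6 Mz-0.02
 t23.1 [ 551.63  -257.272   86.565] F [ 0.183  0.152 -3.383] w17.6
```

```bash
python3 - <<'E'
from act import *
x=-40;y=-64;z=86.6
d=np.array([np.cos(RACK[2]),np.sin(RACK[2]),0]);n=np.array([-d[1],d[0],0]);f0=bot.read_state()['contact_force']
while x<-8:
    x+=(6 if x<-34 else 2); bot.line_to(rk(x,y,z),40); s=bot.read_state(); f=s['contact_force']-f0
    print(x,"fx %.1f fy %.1f fz %.1f"%(f@d,f@n,f[2]),"w%.1f"%s['width'],"x%.2f"%((s['tcp_pos']-rk(0,y,z))@d),"My%.2f"%(s['moment']@n))
    if abs(f@d)>12: break
st(); shot("w7"); shot("s7","scene")
E
```

```text
-34 fx -0.3 fy -0.9 fz 0.9 w18.0 x-33.83 My0.14
-32 fx -0.2 fy -0.2 fz 0.4 w17.6 x-31.95 My0.17
-30 fx 0.1 fy -0.5 fz 0.0 w17.5 x-29.91 My0.12
-28 fx 0.3 fy -0.4 fz 0.3 w17.5 x-27.89 My0.13
-26 fx 0.7 fy 0.4 fz 0.8 w17.4 x-25.87 My0.10
-24 fx -0.0 fy 0.3 fz 0.9 w17.9 x-23.85 My0.15
-22 fx -0.6 fy -0.1 fz -0.8 w17.7 x-21.85 My0.06
-20 fx -5.7 fy 0.7 fz 3.1 w17.6 x-21.50 My1.77
-18 fx -11.5 fy -0.4 fz 7.0 w17.9 x-21.48 My3.73
-16 fx -19.2 fy -0.2 fz 11.5 w17.7 x-21.47 My5.74
 t25.6 [ 569.291 -252.955   86.318] F [-18.475  -4.349   8.152] w17.7
```

View pics/w7.png

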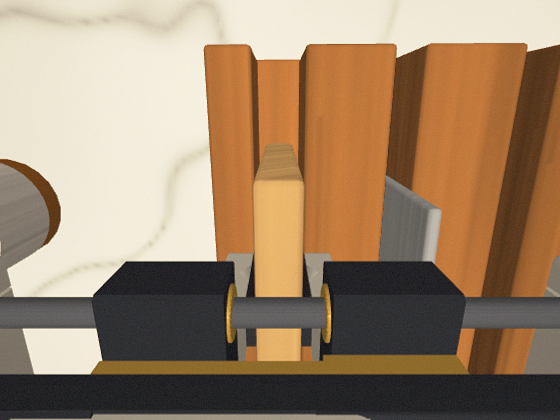

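```bash
python3 - <<'E'
import cv2
t=cv2.imread('pics/s7.png'); cv2.imwrite('pics/s7z.png',cv2.resize(t[140:300,100:300],None,fx=3.7,fy=3.7,interpolation=cv2.INTER_CUBIC))
E
```

```text
(no output)
```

View pics/s7z.png

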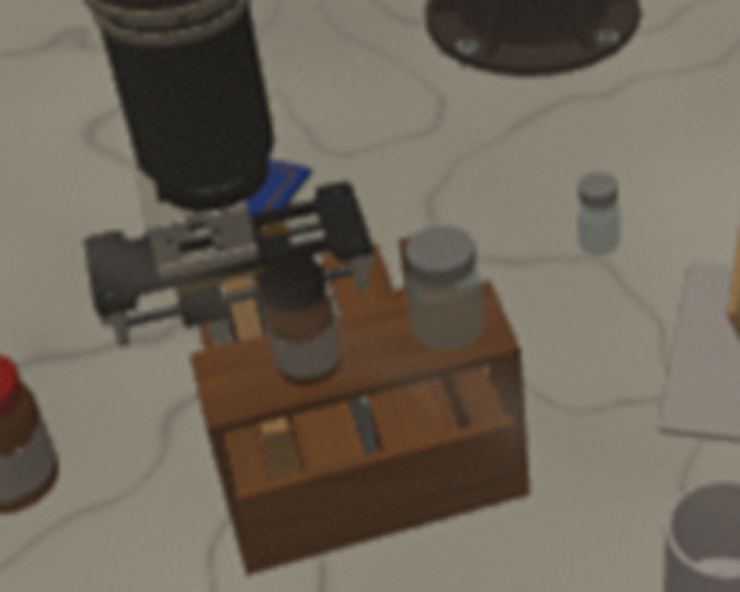

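```bash
python3 - <<'E'
from act import *
bot.line_to(rk(-19.5,-64,85.8),40); st()
bot.move_gripper(36); st("open")
bot.line_to(rk(-21,-64,180),150); 
bot.line_to(rk(-60,-64,245),250); st("up"); shot("w8"); shot("s8","scene");shot("t8","top")
E
```

```text
t25.9 [ 569.305 -253.252   85.795] F [-8.644 -2.678  2.438] w17.4
open t26.5 [ 571.488 -252.658   85.833] F [0.874 0.694 0.458] w35.9
up t27.8 [ 531.392 -261.927  245.038] F [ 0.105 -0.275 -1.118] w35.9
```

View pics/w8.png

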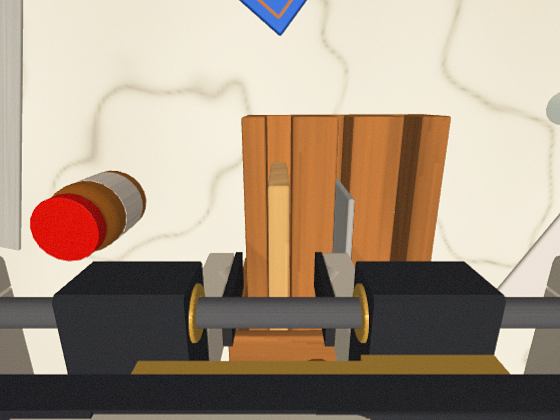

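```bash
python3 - <<'E'
import cv2
t=cv2.imread('pics/s8.png'); cv2.imwrite('pics/s8z.png',cv2.resize(t[180:300,130:270],None,fx=5,fy=5,interpolation=cv2.INTER_CUBIC))
E
```

```text
(no output)
```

View pics/s8z.png

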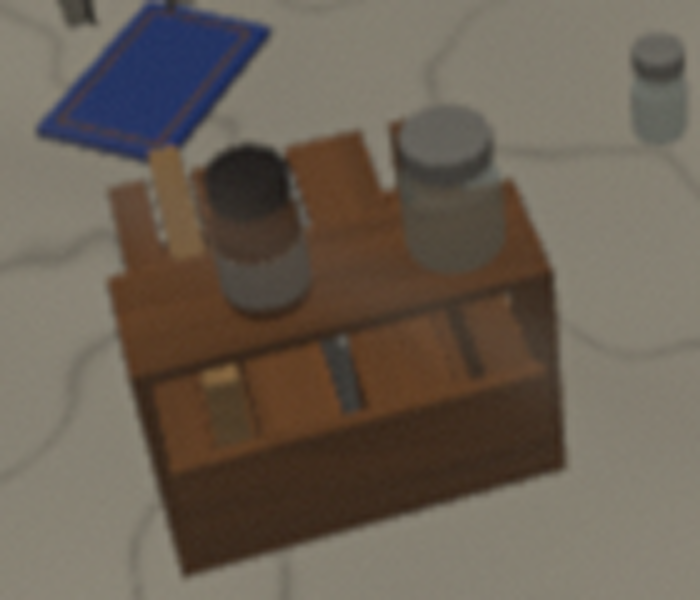

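```bash
python3 - <<'E'
from act import *
o=np.array([-55,0,20.5])
bot.line_to([470,20,245],350,ori=quat_down(0)); 
bot.move_gripper(50,40)
bot.move_ptp(bp(THIN,o+[0,0,90]),Q_B)
bot.line_to(bp(THIN,o+[0,0,40]),150); bot.pause(.1); st(); shot("w9")
E
```

```text
t30.5 [482.98  137.415 122.84 ] F [ 0.123 -0.069  0.142] w49.9
```

View pics/w9.png

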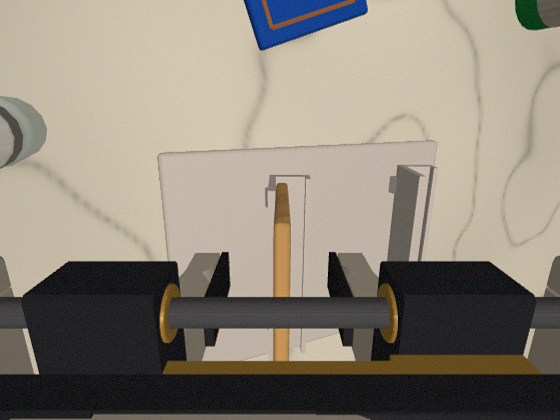

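```bash
python3 - <<'E'
from tl import *
print(tproj([(20,0,11),(20,0,110),(20,0,6),(20,0,105),(25,0,6),(25,0,105)]))
E
python3 - <<'E'
from act import *
o=np.array([-55,1.5,20.5])
bot.line_to(bp(THIN,o),100); st("at")
bot.move_gripper(2,40); st("closed")
bot.line_to(bp(THIN,o+[0,0,80]),120); 
bot.line_to(bp(THIN,o+[0,0,80])+[-10,0,75],200); bot.pause(.15);st("up"); shot("w10")
E
```

```text
[[279.43  223.344]
 [278.917 182.096]
 [279.47  226.613]
 [278.934 183.484]
 [279.481 217.294]
 [278.938 177.219]]
at t31.1 [486.908 153.68   85.301] F [-1.017 -0.905  0.745] w50.2
closed t31.9 [487.372 154.619  85.808] F [-0.449  5.167  1.921] w8.6
up t33.4 [467.818 123.622 232.437] F [ 0.033  1.056 -0.384] w8.5
```

View pics/w10.png

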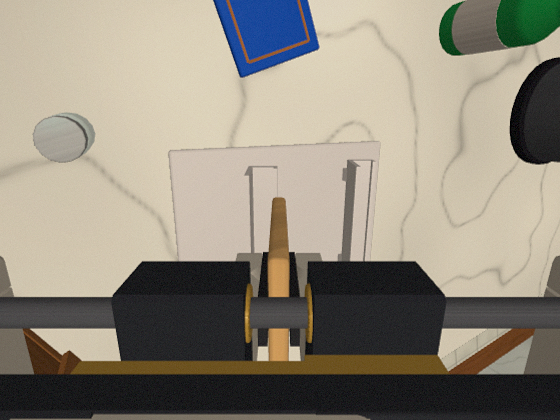

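```bash
python3 - <<'E'
from act import *
bot.line_to([450,60,245],200,ori=Q_R); 
bot.line_to(rk(-98,64,240),250); bot.line_to(rk(-98,64,155),150); bot.pause(.2); st("hover"); shot("w11")
E
sed -i 's/^p=.*/p=[575.8,-186.0,.228]/' ov2.py; python3 ov2.py w11 130 100 430 290 2.6 ov11
```

```text
hover t36.1 [ 466.547 -145.713  156.011] F [ 0.695 -0.428 -1.073] w8.6
```

View pics/ov11.png

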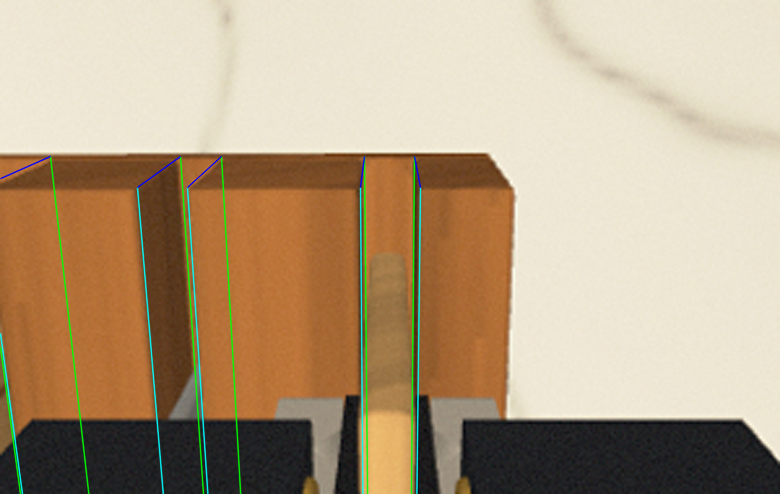

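```bash
python3 - <<'E'
from act import *
x,y=-98,64.3
bot.line_to(rk(x,y,142),100); bot.pause(.1); f0=st()['contact_force']
z=142; ok=True
while z>71:
    z-=(4 if z>88 else 1.5); bot.line_to(rk(x,y,z),60); s=bot.read_state(); f=s['contact_force']-f0
    if z<90 or np.linalg.norm(f)>3: print(z,f,"%.2f"%s['tcp_pos'][2])
    if np.linalg.norm(f)>5: break
st("end"); shot("w12")
E
```

```text
t36.5 [ 465.938 -145.616  142.264] F [ 0.017  0.103 -1.285] w8.8
86 [-0.355  0.144  0.423] 85.71
84.5 [ 0.441 -0.29  -0.136] 84.47
83.0 [-0.099 -0.322 -0.062] 82.93
81.5 [0.277 0.071 0.352] 81.37
80.0 [0.306 0.592 0.037] 79.90
78.5 [0.336 0.108 0.066] 78.39
77.0 [ 0.286 -0.57   2.026] 77.16
75.5 [-6.099  2.376 20.304] 77.10
end t41.8 [ 466.124 -145.654   77.095] F [-6.082  2.479 19.019] w9.0
```

View pics/w12.png

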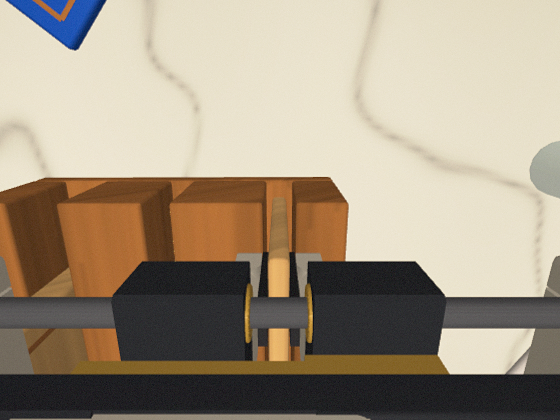

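```bash
python3 - <<'E'
from act import *
x=-98;y=64;z=78.0
d=np.array([np.cos(RACK[2]),np.sin(RACK[2]),0]);n=np.array([-d[1],d[0],0])
bot.line_to(rk(x,y,z),40); bot.pause(.1); f0=st()['contact_force']
while x<-4:
    x+=(12 if x<-30 else 2); bot.line_to(rk(x,y,z),80 if x<-30 else 40); s=bot.read_state(); f=s['contact_force']-f0
    print(x,"fx %.1f fy %.1f fz %.1f"%(f@d,f@n,f[2]),"w%.1f"%s['width'],"x%.2f"%((s['tcp_pos']-rk(0,y,z))@d))
    if np.linalg.norm(f)>9: break
st(); shot("w13"); shot("s13","scene")
t=cv2.imread('pics/s13.png'); cv2.imwrite('pics/s13z.png',cv2.resize(t[150:300,130:270],None,fx=4,fy=4,interpolation=cv2.INTER_CUBIC))
E
```

```text
t42.2 [ 465.637 -145.776   77.641] F [-0.146 -0.128 -2.865] w8.7
-86 fx -0.1 fy -0.0 fz 1.9 w8.9 x-85.29
-74 fx 0.2 fy 0.4 fz 1.6 w8.8 x-73.50
-62 fx 0.2 fy 0.5 fz 1.1 w8.6 x-61.56
-50 fx -0.9 fy -0.8 fz 0.8 w8.8 x-49.56
-38 fx -0.5 fy 0.8 fz 1.6 w8.9 x-37.55
-26 fx 0.4 fy -0.5 fz 2.3 w9.0 x-25.94
-24 fx -0.1 fy 0.3 fz 1.0 w8.8 x-24.00
-22 fx 0.2 fy 0.4 fz 0.9 w8.7 x-21.90
-20 fx -0.1 fy -0.1 fz 1.8 w8.6 x-19.86
-18 fx 0.7 fy 0.7 fz 1.9 w8.6 x-17.88
-16 fx -2.5 fy 0.1 fz 2.2 w8.7 x-16.76
-14 fx -7.2 fy 0.4 fz 5.8 w8.6 x-16.74
 t45.6 [ 545.    -127.32    77.398] F [-7.229 -1.344  2.916] w8.6
```

View pics/s13z.png

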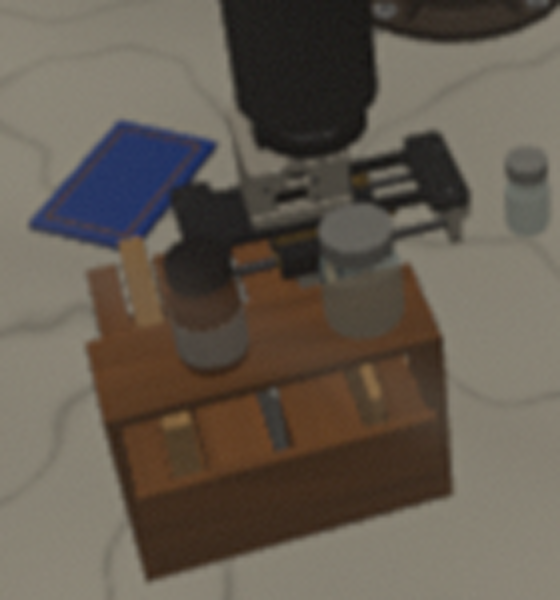

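View pics/w13.png

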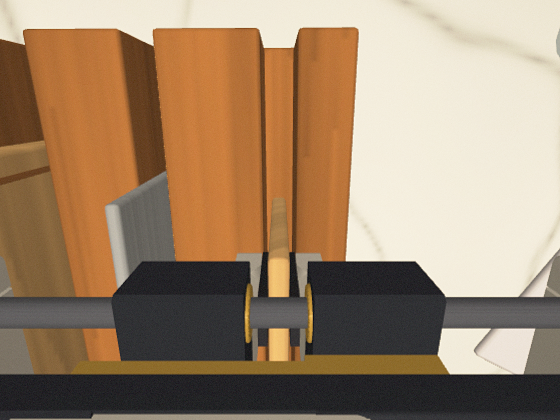

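Contact at −16.7 (expected about −18 plus the 1.5 mm offset seen on the first board), so the thin board has met the back panel. I'll release it and check.

```bash
python3 - <<'E'
from act import *
bot.line_to(rk(-14.5,64,77.2),40); st()
bot.move_gripper(26); st("open")
bot.line_to(rk(-17,64,180),150)
bot.line_to(rk(-75,40,260),250); bot.pause(.2); st("up"); shot("w14"); 
bot.line_to([420,100,300],300); bot.pause(.3); st("away"); shot("s14","scene"); shot("t14","top")
t=cv2.imread('pics/s14.png'); cv2.imwrite('pics/s14z.png',cv2.resize(t[170:310,130:330],None,fx=4,fy=4,interpolation=cv2.INTER_CUBIC))
E
```

```text
t46.0 [ 544.979 -127.445   77.172] F [-9.63  -1.173  6.085] w9.1
open t46.5 [ 547.405 -126.845   77.211] F [ 0.156  0.303 -0.362] w25.9
up t48.1 [ 493.457 -163.71   258.628] F [ 0.119 -0.134 -0.556] w26.0
away t49.6 [420.154  99.264 299.817] F [-0.763 -0.886 -0.321] w26.0
```

View pics/s14z.png

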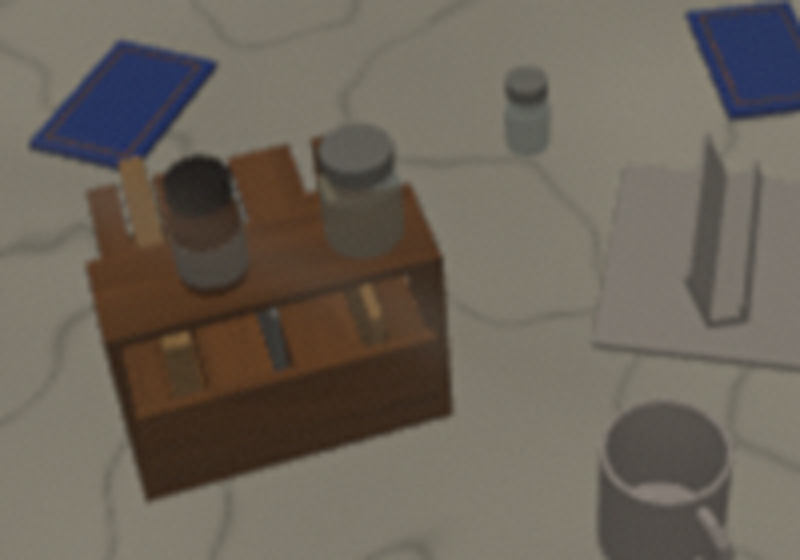

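View pics/w14.png

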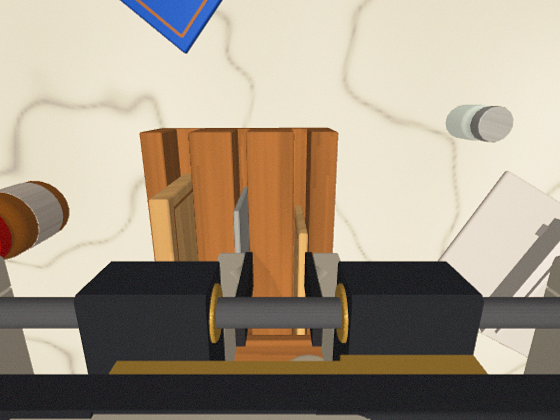

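View pics/t14.png

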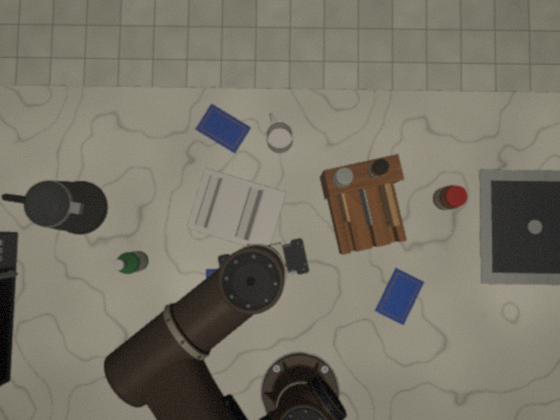

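```bash
python3 - <<'E'
from joint import *
q=s.x[3:9]; p=[575.8,-186.0,.228]
V=Vn("w14",q)
print(proj_view(cw,V,loc(p,[(-78,-73,132),(-78,-55,132),(-38,59.5,111),(-38,68.5,111)])))
for uv,z in [((150,198),132),((168,198),132),((298,234),111),((306,234),111)]:
    w=ray(cw,V,uv,z)-[p[0],p[1],0]; c,sn=np.cos(p[2]),np.sin(p[2]); print(uv,c*w[0]+sn*w[1],-sn*w[0]+c*w[1])
E
python3 - <<'E'
import cv2
t=cv2.imread('pics/w14.png'); cv2.imwrite('pics/w14z.png',cv2.resize(t[120:270,130:345],None,fx=3.7,fy=3.7,interpolation=cv2.INTER_CUBIC))
E
```

```text
[[149.66  199.906]
 [170.331 199.856]
 [300.267 234.185]
 [309.665 234.169]]
(150, 198) -79.7098641500777 -72.5105788649542
(168, 198) -79.67050350964293 -56.86578505591364
(298, 234) -38.19290102198239 57.32575196506629
(306, 234) -38.17939462385723 64.98703470189605
```

View pics/w14z.png

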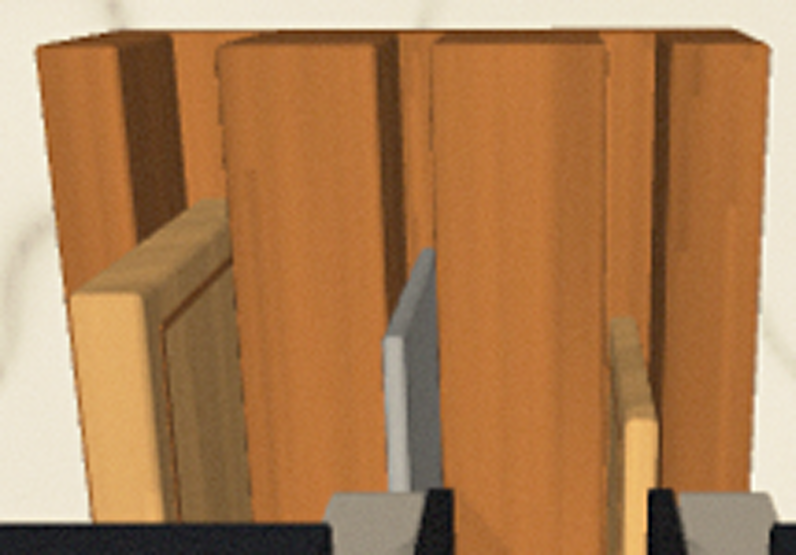

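```bash
python3 - <<'E'
from plant import bot
bot.close_job(); print(bot.read_state()['t'])
E
```

```text
the job is handed in; nothing more can be done
the job is handed in; nothing more can be done
```

Both chopping boards are away in the rack, standing upright and released. The thick one, done first, is in the wide slot and the thin one is in the narrow slot. I handed the job in about 50 s into the 72 s limit; `close_job` gives no verdict.

**Against the back panel:** each board was pushed until it stopped hard. The push force rose to about 19 N for the thick board and about 7 N for the thin one. From the last wrist picture, the front ends sit at rack x ≈ −79.7 mm (thick; −78 would be exactly home) and −38.2 mm (thin; −38 expected). These readings are good to about 2 mm.

**Everything else:** the tray, jars, mug, salt, soap and coffee look unmoved in the final top and scene pictures. The arm was clear of everything when I handed in.

**What disagreed:**
- **Rack position:** the first wrist-camera estimate was about 2 mm off sideways. I corrected it with a second view and by gently touching both walls of the wide slot with the thick board.
- **Grip height:** both boards sat about 5 mm higher in the gripper than the pictures suggested. Touching the slot floor with each board showed this, and I gripped the thin one shallower to allow for it.

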